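# Open the shoemaker's heel-block tub

## Robot

A 7-joint arm with a two-finger parallel gripper is mounted at the origin on the work surface. World frame = base frame: x ahead of the robot, y to its left, z up, the work surface at z = 0. Lengths are in m, angles in rad, forces in N, time in s.
With the tool pointing down it reaches from about 0.425 to 1.025 m from the base axis. Payload 9.4 kg.
Tool frame: the origin (TCP) lies midway between the tips of the shut fingers; the grasp point (between the pads) lies 19 mm behind it (ctrl.pinch_z is the distance from the TCP to the grasp point, in m); z points along the fingers, y is the line along which they close (so a half turn about z gives the same grasp; the last joint's range is limited). The gripper opens to 93 mm and grips with 3 to 60 N. Pads are 15 mm wide; open, the fingers measure 128 mm over their backs; the gripper's body (75 mm by 188 mm) begins 65 mm behind the grasp point.
Start: joints at [1.119, 0.599, -0.003, 1.599, 0.002, 0.943, -0.08], TCP at [0.265, -0.675, 0.219] pointing down, gripper open.
Joint ranges: [-2.57, 2.57], [-0.35, 1.97], [-1.29, 1.29], [0.11, 2.56], [-1.05, 4.19], [0.11, 1.86], [-2.63, 2.63]. Speed limits (rad/s): [2.22, 2.22, 3.01, 3.01, 3.14, 3.14, 3.14].

## Interface

Orientations are given as a rotation vector (axis times angle).
In Python, from cell import readout, snapshot, ctrl, spot_in, silhouettes gives the robot as it stands.
- The arm moves only by the tool arm_command, never from a script. Its argument "increments" is text: rows parted by semicolons, each of 5 numbers parted by spaces: the shift along the world's x, y, z in mm, then the turn about the world's z in rad, then the opening, from 0 (shut) to 1 (fully open). In form: x y z yaw claw; .... A call has 1 to 10 rows; each row is the pose to reach, as a shift and turn from the pose commanded when the call began; what a row does not reach only later rows make up. A row lasts 1/12 s, in which the tool goes at most 41.7 mm and 7.16 degrees, less where a joint would pass 70% of its speed; a pose out of reach is approached as far as the arm can. A call with a gripper value outside its range is refused whole. The fingers move at their own pace and stop on an object; the grip force is fixed at half the most. Time passes only in rows, so rows that repeat a pose let the fingers close. It gives the time, the measured TCP pose, the force, the opening and the grip force at its end, in the units of the state.
- readout.state(): the state, without advancing time (a new reading comes with each control period).
- snapshot(name): name is "scene" or "top" or "wrist"; returns a dict with "img" (384x512x3 uint8, red, green, blue), "z_map" (384x512 float32, m along the optical axis (not along the pixel's ray), 0 where there is no reading), "intrinsics" (3x3 intrinsics, pixels), "k1" (the pictures are not rectified: a ray, as slopes to the right and down, at radius r is drawn at 1 + k1 r^2 times it, then the intrinsics apply), "R" (3x3) and "t" (3): a world point X has camera coordinates R X + t. Camera axes: x right, y down, z forward; pixel columns grow to the right and rows downward; lengths in m; the calibration is good to about 2 mm. A picture is of the moment at which its call begins.
- ctrl.close_job(): hands the job in; it is judged then, once.
Trained networks look in a picture, given as the dict that the camera call returned (one of the last four; its "shot" number tells which), for a name from the list of things; names that differ only in an ending like _2 or _b are one class to them, and where a whole thing is asked for, a point or a joint stands for the part that bears it (a point fixed in the world has none). Each returns a list of dicts, best first, with "score" (0 to 1); they miss things now and then, are a little off and sometimes report something else, mostly with a low value. They report only what shows in the picture. A call takes as long as a camera call.
- spot_in(picture, query): "centre" ([x, y, z] in m, in world coordinates, good to about 4 mm: the middle of the surface that is visible of it).
- silhouettes(picture, query): "region" (384x512 bool, what is visible of it).
The state is a dict: "time_s": time; "joint_positions": joint angles; "qd": joint speeds; "effort": joint torques, N m; "ee_pos": TCP position; "tcp_rot": TCP orientation; "contact_force": force on the tool from outside, world axes, zero at the start; "torque": the same for the moment, N m; "grip_width": finger opening in m; "grip_force": force on a finger pad.
Only numpy, scipy, OpenCV 4.12 (cv2) and the standard library are available. Lean on these libraries where they do the work, as an engineer would, in place of code of your own. Each camera call takes 0.05 s, during which the arm holds its last target. There are 200 camera calls.

## Task

I need to get at the heel blocks in the white tub. First take the shoe brush that lies on its red lid and put it down flat, bristles down, inside the shallow wooden tray; then tip the lid up by its tab, with the opposite edge still resting on the tub's rim, lift it off and lay it flat, right way up, on the square cork mat. Set both things down rather than dropping them, keep the tub standing where it is, and leave the red-capped jar, the blue polish tin and the awl alone.

Things in the scene. Friction and masses are not known exactly. Their poses are not given: they have to be found in the camera images.
- tub: round open white plastic tub, loose, about 0.8 kg, standing upright; 80 mm tall, outer radius 56 mm at the foot and 62 mm at the rim, wall 4 mm. Origin: centre of its underside, z up.
- lid: loose round red plastic lid, about 0.1 kg, 140 mm across: 5 mm plate, skirt 11 mm deep of inner radius 66 mm (4 mm play on the rim). Origin: centre of the skirt's lower edge, z up; plate top 16 mm above it. Seated: origin 69 mm, top 85 mm above the bench. A black upright tab stands near the edge at the lid's +x: x = 39 to 67 mm, 12 mm thick along y, top 47 mm above the origin.
- lid_tab (a point): middle of the black upright tab on the lid, at (53, 0, 34) mm in the lid's frame; axes as the lid's. The tab is gripped across its 12 mm thickness (the lid's y).
- lid_far (a point): point of the lid's edge across from the tab, at (-66, 0, 11) mm in the lid's frame, on the plate's underside just outside the tub's rim: the lid tips about it. Axes as the lid's.
- brush: shoe brush, loose, about 0.16 kg, lying bristles down across the lid, 35 mm or more from the tab: light wooden back 140 x 46 x 26 mm (long along its x, 46 mm along y) over a dark rigid bristle block 132 x 40 x 20 mm; 46 mm tall in all. Origin: centre of its underside (bristle side), z up.
- mat: square cork mat 200 x 200 mm, 4 mm thick, fixed to the bench. Origin: centre of its underside.
- tray: shallow open wooden tray, fixed to the bench: 230 mm (its x) by 120 mm (its y) outside, walls 5 mm thick and 14 mm high, floor 5 mm thick, so 220 x 110 mm inside. Origin: centre of its underside. The mat and the tray lie to the left and right of the tub, either way round.
- jar: bystander: clear jar with red cap, radius 36 mm, 100 mm tall, origin centre of underside
- tin: bystander: flat blue polish tin, radius 38 mm, 26 mm tall, origin centre of underside
- awl: bystander: awl like a screwdriver, about 170 mm long, lying on the bench beyond the tub, along its x

How it is judged:
On the way, in this order (a step that is already met when the one before it is completed fails the run):
1. the brush lies flat in the tray, let go, while the lid is still seated on the tub (horizontal distance between brush and tray below 0.06 m and z of brush in the frame of tray below 0.01 m and angle between brush's own z axis and vertical below 0.12 rad and contact force between the fingers and brush below 0.1 N and horizontal distance between lid and tub below 0.01 m and z of lid in the frame of tub below 0.075 m and angle between lid's own z axis and vertical below 0.08 rad), for 0.2 s.
2. the lid is tipped up at its tab (by more than 9 degrees) with the opposite edge still at the tub's rim (within 12 mm of its seated height) (angle between lid's own z axis and vertical above 0.16 rad and z of lid_tab in the frame of tub above 0.115 m and z of lid_far in the frame of tub between 0.06 and 0.092 m and horizontal distance between lid_far and tub below 0.085 m), for 0.1 s.
At the end, for the whole second after the job is handed in: The lid lies flat (within 6 degrees), right way up, at rest on the cork mat, its centre within 45 mm of the mat's; the brush lies flat (within 7 degrees), bristles down and at rest, on the tray's floor inside its walls; the tub stands upright within 40 mm of where it was (horizontal distance between lid and mat below 0.045 m and z of lid in the frame of mat below 0.009 m and angle between each of lid, tub's own z axis and vertical below 0.1 rad and linear speed of each of lid, brush below 0.02 m/s and horizontal distance between brush and tray below 0.06 m and z of brush in the frame of tray below 0.01 m and angle between brush's own z axis and vertical below 0.12 rad and distance of tub from where it was at the start of the episode below 0.04 m); the robot touches nothing.
It fails at once if the lid is dropped: it moves faster than 0.7 m/s while the fingers do not touch it (linear speed of lid above 0.7 m/s and contact force between the fingers and lid below 0.05 N).
It fails at once if the brush is dropped: it moves faster than 0.7 m/s while the fingers do not touch it (linear speed of brush above 0.7 m/s and contact force between the fingers and brush below 0.05 N).
It fails at once if the tub is tipped by more than 20 degrees (angle between tub's own z axis and vertical above 0.35 rad).
It fails at once if the jar, tin or awl is moved by more than 40 mm (distance of any of jar, tin, awl from where it was at the start of the episode above 0.04 m).
It also fails if it takes over 58 s, if anything falls off the work surface, if the arm or the gripper's body presses on something with over 40 N, if the wrist force passes 120 N, or if a joint passes its speed limit or range.

## Working session

There is one attempt and no reset: what is moved stays moved. The work goes in short steps, Python scripts to look and compute and a tool call to move; the robot and the scene stay as the last step left them, time stands still between calls to the robot, and variables do not carry over. Pictures are saved under pics/ and viewed, at most 10 in all, crops included, and the job is handed in when it is done.

Besides the shell and the picture viewer there is one more tool, called after "Request:" as name(argument=value, ...) on one line, values as JSON. arm_command: Moves the arm, as the interface text tells. Its arguments: {"type":"object","properties":{"increments":{"type":"string"}},"required":["increments"]}

```bash
ls; mkdir -p pics
cat > h.py <<'E'
import numpy as np, cv2
from cell import readout, snapshot, ctrl, spot_in, silhouettes
def cloud(s):
    K=np.array(s["intrinsics"]);h,w=s["z_map"].shape
    u,v=np.meshgrid(np.arange(w),np.arange(h))
    D=np.array([s["k1"],0,0,0,0.])
    p=cv2.undistortPoints(np.stack([u,v],-1).reshape(-1,1,2).astype(float),K,D).reshape(h,w,2)
    z=s["z_map"];c=np.dstack([p[...,0]*z,p[...,1]*z,z])
    R=np.array(s["R"]);W=(c-np.array(s["t"]))@R
    W[z==0]=np.nan
    return W
def save(s,n): cv2.imwrite("pics/"+n,s["img"][...,::-1])
E
python3 - <<'E'
from h import *
np.set_printoptions(precision=4,suppress=True)
st=readout.state();print(st["time_s"],st["ee_pos"],st["tcp_rot"],st["grip_width"])
ims=[]
for n in("scene","top"):
    s=snapshot(n);ims.append(s["img"]);W=cloud(s)
    for q in("tub","lid","lid_tab","brush","mat","tray","jar","tin","awl"):
        a=spot_in(s,q);m=silhouettes(s,q)
        print(n,q,[(np.round(x["centre"],3),round(x["score"],2)) for x in a[:2]])
        if m:
            P=W[m[0]["region"]];P=P[~np.isnan(P[:,0])]
            if len(P): print("   ",round(m[0]["score"],2),len(P),np.percentile(P,[2,50,98],axis=0).round(3).tolist(), cv2.minAreaRect(P[:,:2].astype(np.float32)*1000))
cv2.imwrite("pics/a.png",np.vstack(ims)[::1,:,::-1][:, :])
cv2.imwrite("pics/a.png",cv2.resize(np.hstack(ims),(800,300))[...,::-1])
E
```

```text
pics
0.0 [ 0.2652 -0.6742  0.2178] [-3.0851 -0.5851  0.0007] 0.09283010104785636
scene tub [(array([ 0.552, -0.301,  0.01 ]), 0.7), (array([0.584, 0.035, 0.031]), 0.65)]
    0.52 329 [[0.531, -0.019, 0.001], [0.581, 0.033, 0.027], [0.597, 0.051, 0.053]] ((573.174072265625, 25.970626831054688), (43.008628845214844, 100.40325927734375), 41.50929260253906)
scene lid [(array([0.56 , 0.005, 0.089]), 0.91)]
    0.86 1453 [[0.524, -0.068, 0.075], [0.562, 0.004, 0.085], [0.607, 0.061, 0.116]] ((565.7622680664062, -7.53875732421875), (139.1234893798828, 87.37430572509766), 85.71048736572266)
scene lid_tab [(array([0.565, 0.003, 0.085]), 0.65)]
    0.8 1497 [[0.523, -0.068, 0.072], [0.562, 0.004, 0.085], [0.607, 0.061, 0.116]] ((556.2208862304688, -22.604736328125), (115.67070007324219, 178.89447021484375), 13.30835247039795)
scene brush []
    0.7 1215 [[0.487, -0.062, 0.088], [0.517, 0.012, 0.13], [0.53, 0.07, 0.133]] ((493.77490234375, -26.567596435546875), (108.29306030273438, 192.33157348632812), 10.813040733337402)
scene mat [(array([0.578, 0.266, 0.001]), 0.64)]
    0.7 6810 [[0.47, 0.1
[... 2624 characters left out ...]
, 0.104]), 0.77)]
    0.63 953 [[0.723, 0.035, 0.017], [0.747, 0.066, 0.1], [0.785, 0.097, 0.103]] ((768.1822509765625, 64.2673110961914), (68.7037353515625, 96.45917510986328), 77.08842468261719)
top tin [(array([0.714, 0.207, 0.027]), 0.68), (array([ 0.561, -0.008,  0.089]), 0.22)]
    0.8 827 [[0.683, 0.172, 0.005], [0.718, 0.206, 0.027], [0.753, 0.242, 0.03]] ((724.1768188476562, 212.24456787109375), (87.81271362304688, 72.6213150024414), 45.40102005004883)
top awl [(array([ 0.711, -0.187,  0.02 ]), 0.69)]
    0.9 477 [[0.673, -0.225, 0.002], [0.71, -0.186, 0.023], [0.789, -0.112, 0.028]] ((734.7886962890625, -166.0902099609375), (170.2010040283203, 25.53952980041504), 43.46318054199219)
```

View pics/a.png

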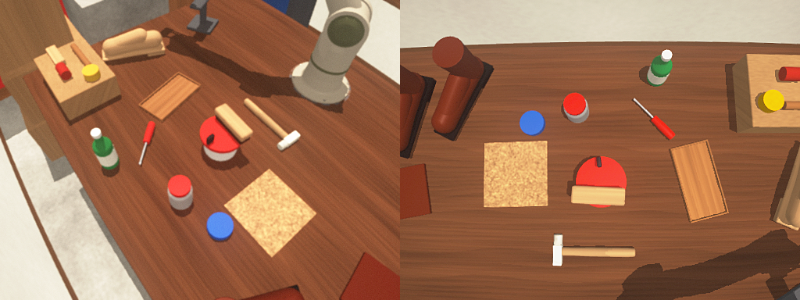

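Run:
```python
from h import *
np.set_printoptions(precision=4,suppress=True)
ims=[]
for n in("scene","top"):
    s=snapshot(n);W=cloud(s);x,y,z=W[...,0],W[...,1],W[...,2];I=s["img"].astype(int)
    near=(abs(x-.55)<.1)&(abs(y)<.1)
    b=near&(z>.122)&(z<.145)
    print(n,"brush top",b.sum(),W[b].mean(0),np.median(z[b]),cv2.minAreaRect(W[b][:,:2].astype(np.float32)*1000))
    dark=I.max(-1)<70
    t=near&dark&(z>.095)&(x>.545)
    print("tab",t.sum(),np.percentile(W[t],[2,50,98],axis=0).round(4).tolist())
    tt=t&(z>.110);print("tabtop",tt.sum(),np.median(W[tt],axis=0),cv2.minAreaRect(W[tt][:,:2].astype(np.float32)*1000))
    red=near&(I[...,0]>120)&(I[...,1]<80)&(z>.078)&(z<.092)
    P=W[red];print("lid",red.sum(),P.mean(0),cv2.minEnclosingCircle(P[:,:2].astype(np.float32)*1000),cv2.fitEllipse(cv2.convexHull(P[:,:2].astype(np.float32)*1000)))
    x0,y0=(0,0)
    r,c=np.where(near&(z>.03));ims.append(cv2.resize(s["img"][r.min()-5:r.max()+5,c.min()-5:c.max()+5],(400,400)))
    # tray walls
    tr=(abs(x-.54)<.16)&(abs(y+.3)<.12)&(z>.010)&(z<.022)
    print("traywall",cv2.minAreaRect(W[tr][:,:2].astype(np.float32)*1000),W[tr].mean(0))
cv2.imwrite("pics/b.png",np.hstack(ims)[...,::-1])
```

```text
scene brush top 888 [0.509  0.0079 0.1302] 0.13068098439345138 ((506.5657958984375, 2.45111083984375), (137.94390869140625, 46.26848220825195), 87.76385498046875)
tab 16 [[0.5876, 0.0005, 0.0965], [0.5992, 0.0053, 0.1039], [0.6063, 0.0062, 0.1152]]
tabtop 3 [0.6041 0.0057 0.1141] ((597.2899169921875, 5.57789421081543), (3.115304946899414, 15.846670150756836), 78.0582275390625)
lid 1297 [ 0.56   -0.0022  0.0852] ((544.8565673828125, -6.297647476196289), 70.63623809814453) ((541.3428955078125, -5.3979339599609375), (134.7109832763672, 139.48326110839844), 144.29837036132812)
traywall ((573.7756958007812, -289.1529541015625), (302.85211181640625, 132.4182891845703), 16.98958396911621) [ 0.5596 -0.2905  0.0135]
top brush top 1579 [0.5053 0.0014 0.132 ] 0.13220887766708367 ((505.0165710449219, 1.2962493896484375), (140.27313232421875, 46.548641204833984), 87.14323425292969)
tab 8 [[0.58, -0.0063, 0.111], [0.5831, -0.0042, 0.1154], [0.6025, -0.0003, 0.1171]]
tabtop 8 [ 0.5831 -0.0042  0.1154] ((590.88623046875, -4.964202880859375), (5.75962495803833, 23.103839874267578), 79.3624038696289)
lid 2022 [ 0.5598 -0.0069  0.0866] ((540.8889770507812, -5.572855472564697), 70.03649139404297) ((540.9337768554688, -5.639774322509766), (138.8265838623047, 139.2128143310547), 122.23870086669922)
traywall ((574.5914916992188, -291.5018310546875), (303.7967834472656, 133.3301239013672), 17.520681381225586) [ 0.5468 -0.2955  0.0146]
```

View pics/b.png

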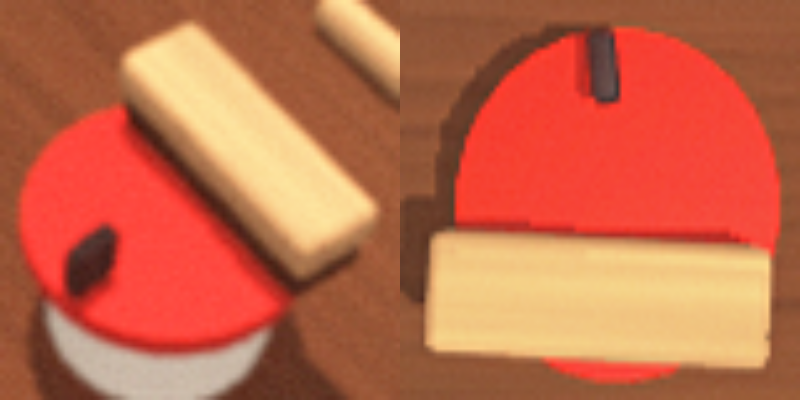

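The picture shows the brush across the near side of the lid, with the tab on the far side (+x, right crop at about 605,65). The tray is on the right and the mat on the left. A hammer that isn't on the list lies nearer the robot. I'll move over the brush.

Request:
arm_command(increments="13 37 0 0.062 1; 26 74 0 0.124 1; 39 111 0 0.186 1; 52 148 0 0.248 1; 65 185 0 0.31 1; 78 222 0 0.372 1; 91 259 0 0.434 1; 104 296 0 0.496 1; 117 333 0 0.558 1; 130 370 0 0.62 1")

```text
time_s: 2.83
ee_pos: [0.3957, -0.303, 0.219]
tcp_rot: [2.758, 1.503, 0.0]
contact_force: [-0.7, 0.9, 0.3]
grip_width: 0.0928
grip_force: 0.0
```

Request:
arm_command(increments="13 37 0 0.062 0.8; 26 74 0 0.124 0.8; 39 111 0 0.186 0.8; 52 148 0 0.248 0.8; 65 185 0 0.31 0.8; 78 222 0 0.372 0.8; 91 259 0 0.434 0.8; 104 290 0 0.48 0.8; 110 305 0 0.523 0.8; 110 305 0 0.523 0.8")

```text
time_s: 3.67
ee_pos: [0.5068, 0.0042, 0.2189]
tcp_rot: [-2.271, -2.171, -0.004]
contact_force: [-0.5, 0.4, 0.0]
grip_width: 0.0744
grip_force: 0.0
```

Run:
```python
from h import *
np.set_printoptions(precision=4,suppress=True)
st=readout.state();print(st["time_s"],st["ee_pos"],st["tcp_rot"],st["grip_width"],st["contact_force"])
s=snapshot("wrist");save(s,"w1.png");W=cloud(s);x,y,z=W[...,0],W[...,1],W[...,2];I=s["img"].astype(int)
R=np.array(s["R"]);print("cam",-R.T@np.array(s["t"]),R[2])
near=(abs(x-.55)<.1)&(abs(y)<.1)
b=near&(z>.122)&(z<.145)&(I[...,2]>80)&(x<.55)
print("brush",b.sum(),np.median(W[b],axis=0),cv2.minAreaRect(W[b][:,:2].astype(np.float32)*1000))
t=near&(I.max(-1)<90)&(z>.095)&(z<.125)&(x>.555)
print("tab",t.sum(),np.percentile(W[t],[2,50,98],axis=0).tolist())
tt=t&(z>.111)
if tt.sum()>5:print(np.median(W[tt],axis=0),cv2.minAreaRect(W[tt][:,:2].astype(np.float32)*1000))
for q in("brush","lid_tab","lid"):
    print(q,[(np.round(a["centre"],4),round(a["score"],2)) for a in spot_in(s,q)[:2]])
```

```text
3.6667 [0.5068 0.0042 0.2189] [-2.2709 -2.1706 -0.0036] 0.07439988630010144 [-0.4682  0.3865  0.004 ]
cam [0.5087 0.0808 0.385 ] [-0.0099 -0.2721 -0.9622]
brush 8135 [0.5048 0.0107 0.1309] ((504.4122009277344, 3.3203506469726562), (138.51893615722656, 46.028953552246094), 87.2044677734375)
tab 537 [[0.5789013495891729, -0.002501418506680766, 0.09575618512987834], [0.5911765166000835, 0.004456136323392357, 0.11520103563288288], [0.604958811712265, 0.008054261098987608, 0.1171866842478978]]
[0.5926 0.0028 0.1159] ((592.323974609375, 2.2008461952209473), (27.19890785217285, 10.88994312286377), 3.5384843349456787)
brush [(array([0.5073, 0.0069, 0.1312]), 0.91)]
lid_tab [(array([0.5636, 0.005 , 0.0847]), 0.67)]
lid [(array([0.5623, 0.0035, 0.0805]), 0.77)]
```

View pics/w1.png

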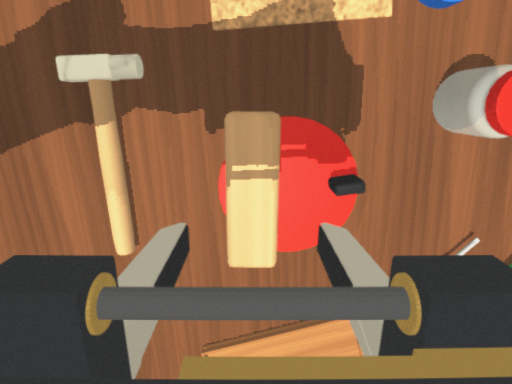

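The wrist picture shows the brush centred between the fingers at about (253,190), with the tab clear of the right finger at (347,185). The brush top is 0.131 m in all views, as it should be. I'll go down and grip.

Request:
arm_command(increments="-2 -2 -30 0 0.8; -2 -2 -60 0 0.8; -2 -2 -85 0 0.8; -2 -2 -105 0 0.8; -2 -2 -115 0 0.8; -2 -2 -120 0 0.8; -2 -2 -120 0 0.8; -2 -2 -120 0 0.3; -2 -2 -120 0 0.3; -2 -2 -120 0 0.3")

```text
time_s: 4.7
ee_pos: [0.504, -0.0018, 0.0997]
tcp_rot: [2.279, 2.16, 0.002]
contact_force: [0.4, -0.6, 0.0]
grip_width: 0.0588
grip_force: 0.0
```

Request:
arm_command(increments="0 0 0 0 0.2; 0 0 0 0 0.2; 0 0 0 0 0.2; 0 0 4 0 0.2; 0 0 10 0 0.2; 0 0 20 0 0.2; 0 0 35 0 0.2; 0 0 50 0 0.2; 0 0 60 0 0.2; 0 0 60 0 0.2")

```text
time_s: 5.53
ee_pos: [0.5043, -0.0017, 0.1609]
tcp_rot: [2.278, 2.16, 0.004]
contact_force: [0.4, 0.3, -2.7]
grip_width: 0.0456
grip_force: 30.0
```

Run:
```python
from h import *
np.set_printoptions(precision=4,suppress=True)
st=readout.state();print(st["time_s"],st["ee_pos"],st["tcp_rot"],st["grip_width"],st["contact_force"],st["grip_force"])
s=snapshot("top");W=cloud(s);x,y,z=W[...,0],W[...,1],W[...,2];I=s["img"].astype(int)
tr=(abs(x-.54)<.2)&(abs(y+.3)<.15)&(z>.0095)&(z<.022)
m=(tr*255).astype(np.uint8)
n,l,stt,_=cv2.connectedComponentsWithStats(m,connectivity=8)
for i in range(1,n):
    if stt[i,4]>100:
        P=W[l==i];print(stt[i,4],cv2.minAreaRect(P[:,:2].astype(np.float32)*1000),np.median(P[:,2]))
r=silhouettes(s,"tray")[0]["region"].astype(np.uint8)
r=cv2.morphologyEx(r,cv2.MORPH_OPEN,np.ones((3,3),np.uint8))>0
P=W[r];P=P[(P[:,2]>.002)&(P[:,2]<.02)];print("sil",cv2.minAreaRect(P[:,:2].astype(np.float32)*1000))
r=(abs(x-.55)<.1)&(abs(y)<.1)&(I[...,0]>120)&(I[...,1]<80)&(z>.078)&(z<.092)
print("lid",r.sum(),cv2.minEnclosingCircle(W[r][:,:2].astype(np.float32)*1000))
```

```text
5.5333 [ 0.5043 -0.0017  0.1609] [2.2783 2.1599 0.0037] 0.04560864312131812 [ 0.4412  0.282  -2.7024] 29.999524354934692
706 ((542.1622924804688, -301.1284484863281), (231.85902404785156, 122.26372528076172), 13.938807487487793) 0.014500014749113194
sil ((543.6506958007812, -303.17303466796875), (232.7911834716797, 127.85640716552734), 13.283888816833496)
lid 350 ((547.2369384765625, -5.657864093780518), 69.1004638671875)
```

Request:
arm_command(increments="2 -15 0 -0.06 0.2; 5 -45 0 -0.17 0.2; 8 -77 0 -0.28 0.2; 12 -110 0 -0.4 0.2; 16 -145 0 -0.52 0.2; 20 -180 0 -0.64 0.2; 24 -215 0 -0.76 0.2; 28 -250 0 -0.88 0.2; 32 -280 0 -1.0 0.2; 34 -300 0 -1.12 0.2")

```text
time_s: 6.47
ee_pos: [0.5363, -0.3063, 0.1575]
tcp_rot: [3.082, 0.603, -0.003]
contact_force: [-0.1, -0.8, -1.6]
grip_width: 0.0456
grip_force: 30.0
```

Request:
arm_command(increments="0 0 -10 -0.1 0.2; 0 0 -30 -0.161 0.2; 0 0 -60 -0.161 0.2; 0 0 -85 -0.161 0.2; 0 0 -105 -0.161 0.2; 0 0 -115 -0.161 0.2; 0 0 -120 -0.161 0.2; 0 0 -120 -0.161 0.2")

```text
time_s: 7.13
ee_pos: [0.5366, -0.3018, 0.0374]
tcp_rot: [-3.119, -0.37, 0.003]
contact_force: [0.1, -0.8, -1.9]
grip_width: 0.0458
grip_force: 30.0
```

Run:
```python
from h import *
np.set_printoptions(precision=4,suppress=True)
st=readout.state();print(st["time_s"],st["ee_pos"],st["tcp_rot"],st["grip_width"],st["contact_force"],st["grip_force"])
s=snapshot("wrist");save(s,"w2.png");W=cloud(s);x,y,z=W[...,0],W[...,1],W[...,2];I=s["img"].astype(int)
m=silhouettes(s,"brush")
for a in m[:1]:
    P=W[a["region"]];P=P[P[:,2]>.06];print(a["score"],np.median(P,axis=0),cv2.minAreaRect(P[:,:2].astype(np.float32)*1000))
```

```text
7.1333 [ 0.5366 -0.3018  0.0374] [-3.1189 -0.3698  0.0033] 0.04584232492815311 [ 0.0741 -0.7574 -1.8794] 29.999700486660004
0.76 [ 0.5632 -0.2956  0.0688] ((543.07470703125, -298.9914855957031), (131.44247436523438, 46.172115325927734), 13.504002571105957)
```

View pics/w2.png

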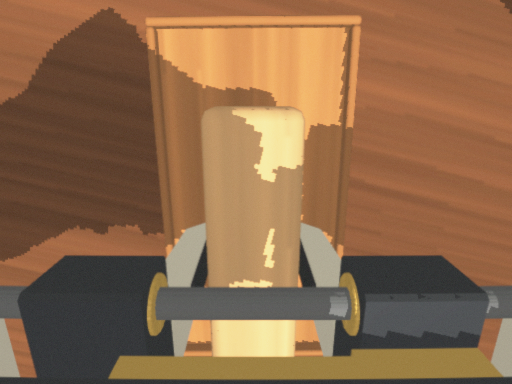

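The brush is held square within the tray walls: brush columns 203–303, walls about 155–355. I'll lower it gently.

Request:
arm_command(increments="0 0 -6 0 0.2; 0 0 -11 0 0.2; 0 0 -14 0 0.2; 0 0 -16 0 0.2; 0 0 -17 0 0.2; 0 0 -17.5 0 0.2; 0 0 -18 0 0.2; 0 0 -18 0 0.2")

```text
time_s: 7.9
ee_pos: [0.5375, -0.3017, 0.0206]
tcp_rot: [3.12, 0.371, 0.0]
contact_force: [-0.0, -0.2, -1.0]
grip_width: 0.0456
grip_force: 30.0
```

Request:
arm_command(increments="0 0 -0.7 0 0.2; 0 0 -1.4 0 0.2; 0 0 -1.4 0 0.2")

```text
time_s: 8.15
ee_pos: [0.5375, -0.3017, 0.0192]
tcp_rot: [3.12, 0.371, 0.0]
contact_force: [-0.6, -0.6, -2.7]
grip_width: 0.0458
grip_force: 30.0
```

Request:
arm_command(increments="0 0 -0.7 0 0.2; 0 0 -1.4 0 0.2; 0 0 -1.4 0 0.2")

```text
time_s: 8.4
ee_pos: [0.5375, -0.3017, 0.0191]
tcp_rot: [3.119, 0.371, 0.001]
contact_force: [-2.8, 0.8, 12.4]
grip_width: 0.0459
grip_force: 30.0
```

Contact at 12 N, so the brush is down. I'll release and rise.

Request:
arm_command(increments="0 0 1 0 0.2; 0 0 1 0 0.5; 0 0 1 0 0.7; 0 0 1 0 0.75; 0 0 1 0 0.75; 0 0 1 0 0.75; 0 0 15 0 0.75; 0 0 45 0 0.75; 0 0 85 0 0.75; 0 0 125 0 0.75")

```text
time_s: 9.23
ee_pos: [0.5367, -0.3013, 0.1433]
tcp_rot: [-3.118, -0.371, 0.003]
contact_force: [0.6, -1.0, -0.7]
grip_width: 0.07
grip_force: 0.0
```

Request:
arm_command(increments="5 30 15 -0.02 0.75; 10 65 25 -0.04 0.75; 15 100 40 -0.06 0.75; 20 140 40 -0.08 0.75; 25 180 40 -0.1 0.75; 32 215 40 -0.12 0.75; 40 250 40 -0.14 0.75; 48 280 40 -0.15 0.6; 54 298 40 -0.15 0.6; 54 298 40 -0.15 0.6")

```text
time_s: 10.07
ee_pos: [0.5925, 0.0021, 0.1827]
tcp_rot: [-3.136, -0.147, -0.001]
contact_force: [0.7, 0.6, 0.2]
grip_width: 0.0571
grip_force: 0.0
```

Run:
```python
from h import *
np.set_printoptions(precision=4,suppress=True)
st=readout.state();print(st["time_s"],st["ee_pos"],st["tcp_rot"],st["grip_width"],st["contact_force"],st["joint_positions"])
s=snapshot("top");W=cloud(s);
for a in silhouettes(s,"brush")[:1]:
    P=W[a["region"]];P=P[(P[:,2]>.035)&(P[:,2]<.06)];print("brush",np.median(P,axis=0),np.percentile(P[:,2],[5,95]),cv2.minAreaRect(P[:,:2].astype(np.float32)*1000))
s=snapshot("wrist");save(s,"w3.png");W=cloud(s);x,y,z=W[...,0],W[...,1],W[...,2];I=s["img"].astype(int)
near=(abs(x-.55)<.1)&(abs(y)<.1)
tt=near&(I.max(-1)<100)&(z>.111)&(z<.125)
print(tt.sum(),np.median(W[tt],axis=0),cv2.minAreaRect(W[tt][:,:2].astype(np.float32)*1000))
for Z in ("wrist","top","scene"):
    s=snapshot(Z);W=cloud(s);x,y,z=W[...,0],W[...,1],W[...,2];I=s["img"].astype(int)
    near=(abs(x-.55)<.1)&(abs(y)<.1)
    r=near&(I[...,0]>90)&(I[...,1]<80)&(z>.078)&(z<.092)
    print("lid",r.sum(),np.median(z[r]),cv2.minEnclosingCircle(W[r][:,:2].astype(np.float32)*1000))
```

```text
10.0667 [0.5925 0.0021 0.1827] [-3.1359 -0.1468 -0.0013] 0.0571305105873311 [0.7146 0.601  0.2066] [-0.1228  0.483   0.0355  1.9476 -0.0286  0.7106 -1.5469]
brush [ 0.5411 -0.2979  0.0517] [0.0438 0.0542] ((541.5155639648438, -301.2484130859375), (136.4431610107422, 47.621376037597656), 14.180465698242188)
449 [0.5952 0.0011 0.1158] ((593.9450073242188, 0.9183039665222168), (26.788063049316406, 10.894482612609863), 7.751352787017822)
lid 9572 0.0850880309901903 ((540.8455200195312, -3.983896255493164), 69.7158432006836)
lid 0 nan ((0.0, 0.0), 0.0)
lid 1568 0.08542863052478315 ((540.7073974609375, -4.906181335449219), 69.6195297241211)
  return _methods._mean(a, axis=axis, dtype=dtype,
  ret = ret.dtype.type(ret / rcount)
```

View pics/w3.png

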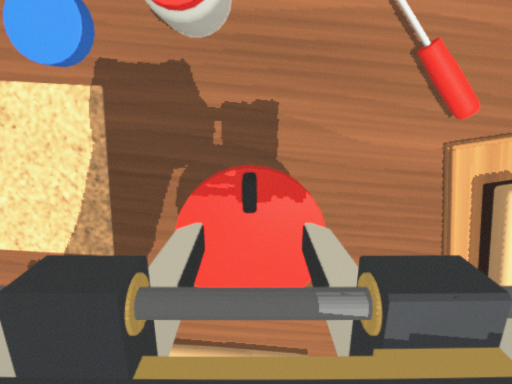

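The brush lies flat in the tray (top about 0.052 m). The tab at (250,192) lies along the tool axis, with a lid yaw of about 6°. I'll go down to grip it.

Request:
arm_command(increments="1 -1 -25 0.005 0.45; 1 -1 -50 0.005 0.45; 1 -1 -70 0.005 0.45; 1 -1 -83 0.005 0.45; 1 -1 -90 0.005 0.45; 1 -1 -92 0.005 0.45; 1 -1 -92 0.005 0.3; 1 -1 -92 0.005 0.2; 1 -1 -92 0.005 0.1; 1 -1 -92 0.005 0")

```text
time_s: 11.2
ee_pos: [0.5929, -0.0047, 0.0918]
tcp_rot: [-3.138, -0.144, -0.002]
contact_force: [-0.5, 0.7, 0.9]
grip_width: 0.0197
grip_force: 0.5
```

Request:
arm_command(increments="0 0 0 0 0; 0 0 0 0 0; 0 0 0 0 0; 0 0 0 0 0")

```text
time_s: 11.53
ee_pos: [0.5929, -0.0043, 0.0915]
tcp_rot: [-3.138, -0.145, -0.002]
contact_force: [-0.1, 1.3, 7.1]
grip_width: 0.0117
grip_force: 29.9
```

Request:
arm_command(increments="-0.5 0 2 0 0; -1 0 4 0 0; -2 0 6 0 0; -2.5 0 8 0 0; -3 0 10 0 0; -4 0 12 0 0; -4 0 12 0 0; -4 0 12 0 0")

```text
time_s: 12.2
ee_pos: [0.5879, -0.0053, 0.1029]
tcp_rot: [3.138, 0.144, -0.001]
contact_force: [0.2, 0.4, -1.5]
grip_width: 0.0122
grip_force: 29.9
```

```bash
cat > lid.py <<'E'
from h import *
np.set_printoptions(precision=4,suppress=True)
import sys
st=readout.state();print(st["time_s"],st["ee_pos"],st["tcp_rot"],st["grip_width"],st["contact_force"],st["grip_force"])
e=st["ee_pos"]
for n in ("wrist","scene","top"):
    s=snapshot(n)
    if len(sys.argv)>1 and n in sys.argv[2:]: save(s,sys.argv[1]+n+".png")
    W=cloud(s);I=s["img"].astype(int)
    d=np.hypot(W[...,0]-e[0],W[...,1]-e[1])
    r=(I[...,0]>80)&(I[...,1]<70)&(I[...,2]<75)&(d<.17)&(W[...,2]>.0)&(I[...,0]>2.2*I[...,1])
    P=W[r]
    if len(P)<100: print(n,len(P));continue
    # RANSAC-ish plane for upper plate
    rng=np.random.default_rng(0);best=None
    for _ in range(300):
        q=P[rng.choice(len(P),3,False)];nn=np.cross(q[1]-q[0],q[2]-q[0]);L=np.linalg.norm(nn)
        if L<1e-5: continue
        nn/=L;k=abs((P-q[0])@nn)<.0025
        if best is None or k.sum()>best.sum(): best=k
    Q=P[best];c=Q.mean(0);nn=np.linalg.svd(Q-c,full_matrices=False)[2][2];nn*=np.sign(nn[2])
    (cx,cy),rad=cv2.minEnclosingCircle(Q[:,:2].astype(np.float32))
    zc=c[2]-(nn[0]*(cx-c[0])+nn[1]*(cy-c[1]))/nn[2]
    print(n,len(P),len(Q),"normal",nn,"tilt deg",np.degrees(np.arccos(nn[2])).round(1),"top centre",np.round([cx,cy,zc],4),"r",round(rad,4),"zrange",np.percentile(Q[:,2],[1,99]))
E
python3 lid.py
```

```text
12.2 [ 0.5879 -0.0053  0.1029] [ 3.1377  0.1436 -0.0012] 0.012223432363356579 [ 0.1864  0.4025 -1.4645] 29.90645080804825
wrist 4556 3820 normal [0.0228 0.001  0.9997] tilt deg 1.3 top centre [ 0.572  -0.0059  0.0966] r 0.0587 zrange [0.093  0.0978]
scene 502 308 normal [0.0003 0.0106 0.9999] tilt deg 0.6 top centre [0.6007 0.022  0.0962] r 0.1409 zrange [0.0937 0.0985]
top 153 133 normal [-0.0102 -0.0125  0.9999] tilt deg 0.9 top centre [0.7396 0.0622 0.1011] r 0.0246 zrange [0.0983 0.1031]
```

The pads hold the lid rigidly, so it rose level instead of tipping. I'll re-seat it and see whether a claw value just below the tab's width gives a softer grip.

Request:
arm_command(increments="1 0 -3 0 0; 2 0 -6 0 0; 3 0 -9 0 0; 4 0 -11 0 0; 4 0 -12 0 0; 4 0 -12 0 0; 4 0 -12 0 0.12; 4 0 -12 0 0.12; 4 0 -12 0 0.12; 4 0 -12 0 0.12")

```text
time_s: 13.18
ee_pos: [0.5929, -0.0042, 0.0907]
tcp_rot: [-3.138, -0.144, -0.001]
contact_force: [3.1, 2.4, 0.4]
grip_width: 0.0119
grip_force: 17.5
```

Request:
arm_command(increments="0 0 0 0 0.13; 0 0 0 0 0.13; 0 0 0 0 0.13")

```text
time_s: 13.43
ee_pos: [0.5919, -0.0047, 0.0904]
tcp_rot: [3.138, 0.145, -0.002]
contact_force: [0.9, 1.3, -1.6]
grip_width: 0.0117
grip_force: 0.7
```

The grip is a soft servo: 0.12 gives 17.5 N and 0.13 gives 0.7 N. I'll lift along the tipping arc at about 3 N.

Request:
arm_command(increments="0 0 0 0 0.1285; 0 0 0 0 0.1285; 0 0 2 0 0.1285; -1 0 4 0 0.1285; -2 0 7 0 0.1285; -3 0 10 0 0.1285; -4 0 12 0 0.1285; -4 0 12 0 0.1285")

```text
time_s: 14.1
ee_pos: [0.5884, -0.0048, 0.1035]
tcp_rot: [3.138, 0.144, 0.001]
contact_force: [-0.2, -0.8, -1.4]
grip_width: 0.0123
grip_force: 1.1
```

```bash
python3 lid.py
```

```text
14.1 [ 0.5884 -0.0048  0.1035] [3.1382 0.1439 0.001 ] 0.012313005138550026 [-0.1818 -0.7612 -1.4022] 1.1088696867227554
wrist 5337 4175 normal [-0.09   -0.011   0.9959] tilt deg 5.2 top centre [ 0.5719 -0.0058  0.0958] r 0.0601 zrange [0.0946 0.0999]
scene 608 388 normal [-0.1109 -0.0043  0.9938] tilt deg 6.4 top centre [ 0.5404 -0.0082  0.0922] r 0.0683 zrange [0.0869 0.1008]
top 157 135 normal [0.0103 0.0057 0.9999] tilt deg 0.7 top centre [0.7411 0.0624 0.1009] r 0.025 zrange [0.0987 0.1036]
```

It tips now, about 6° with the far edge down. I'll continue along the arc to about 13°.

Request:
arm_command(increments="-1 0 3 0 0.1285; -2 0 6 0 0.1285; -3.5 0 9 0 0.1285; -5 0 12 0 0.1285; -6 0 15 0 0.1285; -6 0 15 0 0.1285; -6 0 15 0 0.1285; -6 0 15 0 0.1285")

```text
time_s: 14.92
ee_pos: [0.5825, -0.0046, 0.1179]
tcp_rot: [-3.138, -0.144, -0.0]
contact_force: [0.3, -0.5, -0.2]
grip_width: 0.0119
grip_force: 1.1
```

```bash
python3 lid.py t scene; python3 -c "
import cv2;i=cv2.imread('pics/tscene.png');cv2.imwrite('pics/t2.png',cv2.resize(i[90:290,190:430],(720,600)))"
```

```text
14.9167 [ 0.5825 -0.0046  0.1179] [-3.1383 -0.1443 -0.0003] 0.011889958250476762 [ 0.3312 -0.4548 -0.1796] 1.1157422326505184
wrist 7043 5413 normal [-0.2374 -0.0235  0.9711] tilt deg 13.8 top centre [ 0.5381 -0.008   0.0996] r 0.0684 zrange [0.0843 0.1159]
scene 725 481 normal [-0.2409 -0.0194  0.9704] tilt deg 14.0 top centre [ 0.5386 -0.0085  0.1001] r 0.0687 zrange [0.0857 0.116 ]
top 99
```

View pics/t2.png

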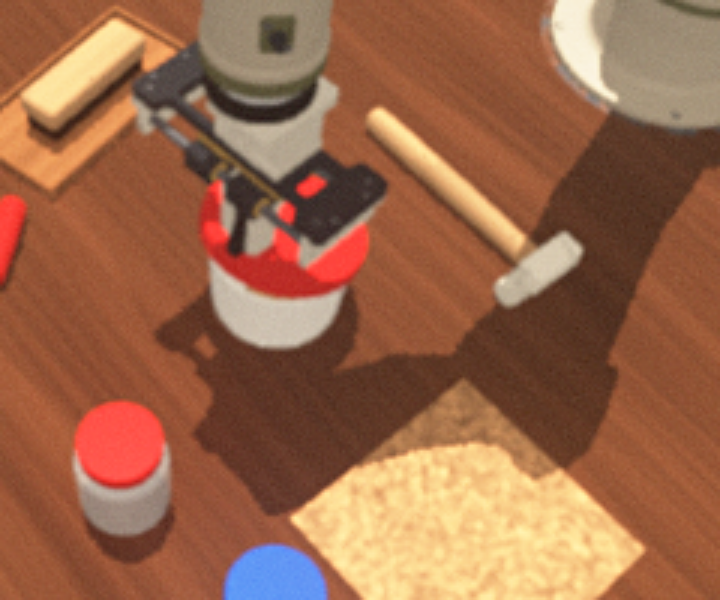

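The lid is tipped about 14° with its far edge still on the rim (crop around 285,235), so step 2 is met. I'll lay it back level, tighten the grip, and lift it off rigidly level.

Request:
arm_command(increments="1 0 -3 0 0.1285; 2.5 0 -6 0 0.1285; 4 0 -10 0 0.1285; 5.5 0 -14 0 0.1285; 7 0 -18 0 0.1285; 8.5 0 -22 0 0.1285; 9.5 0 -25 0 0.1285; 10 0 -27 0 0.1285; 10 0 -27.5 0 0.1285; 10 0 -27.5 0 0")

```text
time_s: 15.9
ee_pos: [0.5925, -0.0046, 0.0902]
tcp_rot: [-3.138, -0.144, -0.0]
contact_force: [0.7, 1.0, -1.9]
grip_width: 0.0118
grip_force: 30.0
```

Request:
arm_command(increments="0 0 0 0 0; 0 0 0 0 0; 0 0 0 0 0; -1 0 3 0 0; -1 0 8 0 0; -2 0 15 0 0; -2 0 25 0 0; -2 0 35 0 0; -2 0 45 0 0; -2 0 45 0 0")

```text
time_s: 16.73
ee_pos: [0.5915, -0.0049, 0.138]
tcp_rot: [3.138, 0.144, 0.005]
contact_force: [0.7, -0.0, -1.3]
grip_width: 0.0121
grip_force: 30.0
```

```bash
python3 lid.py
python3 - <<'E'
from h import *
s=snapshot("scene");W=cloud(s)
r=silhouettes(s,"mat")[0]["region"].astype(np.uint8)
r=cv2.morphologyEx(r,cv2.MORPH_OPEN,np.ones((3,3),np.uint8))>0
P=W[r];P=P[P[:,2]<.012];print(cv2.minAreaRect(P[:,:2].astype(np.float32)*1000),np.median(P[:,2]))
s=snapshot("top");W=cloud(s)
r=silhouettes(s,"mat")[0]["region"].astype(np.uint8)
r=cv2.morphologyEx(r,cv2.MORPH_OPEN,np.ones((3,3),np.uint8))>0
P=W[r];P=P[P[:,2]<.012];print(cv2.minAreaRect(P[:,:2].astype(np.float32)*1000),np.median(P[:,2]))
E
```

```text
16.7333 [ 0.5915 -0.0049  0.138 ] [3.1382 0.1435 0.0054] 0.012095981645598976 [ 0.6839 -0.0004 -1.2747] 29.99624490737915
wrist 4324 3483 normal [ 0.0025 -0.0011  1.    ] tilt deg 0.2 top centre [ 0.5597 -0.0068  0.1329] r 0.0595 zrange [0.13   0.1343]
scene 564 322 normal [-0.0035 -0.      1.    ] tilt deg 0.2 top centre [ 0.5385 -0.0085  0.132 ] r 0.069 zrange [0.1299 0.1342]
top 174 154 normal [-0.0341 -0.0005  0.9994] tilt deg 2.0 top centre [0.7435 0.0625 0.1009] r 0.0271 zrange [0.0986 0.1033]
((564.5834350585938, 260.7894287109375), (202.83987426757812, 201.39157104492188), 1.6783548593521118) 0.003316177691771627
((563.9885864257812, 262.641845703125), (206.143310546875, 204.58059692382812), 2.297105550765991) 0.00528258746404639
```

The lid hangs level, tilt about 0.2°. I'll carry it to the mat, whose centre is at (0.564, 0.262).

Request:
arm_command(increments="2 15 0 0 0; 5 45 0 0 0; 8 80 0 0 0; 11 115 0 0 0; 15 150 0 0 0; 18 185 0 0 0; 21 220 0 0 0; 24 250 0 0 0; 26 268 0 0 0; 26 270 0 0 0")

```text
time_s: 17.92
ee_pos: [0.6158, 0.2704, 0.1346]
tcp_rot: [-3.136, -0.152, 0.001]
contact_force: [-0.1, 0.3, -0.5]
grip_width: 0.0123
grip_force: 30.0
```

Request:
arm_command(increments="0 0 -10 0 0; 0 0 -30 0 0; 0 0 -55 0 0; 0 0 -75 0 0; 0 0 -90 0 0; 0 0 -96 0 0; 0 0 -100 0 0; 0 0 -100 0 0")

```text
time_s: 18.58
ee_pos: [0.6164, 0.2636, 0.0346]
tcp_rot: [3.137, 0.142, -0.002]
contact_force: [-0.0, 0.0, -2.2]
grip_width: 0.0116
grip_force: 30.0
```

```bash
python3 lid.py p wrist
```

```text
18.5833 [0.6164 0.2636 0.0346] [ 3.1373  0.1416 -0.0015] 0.011579528650200743 [-0.0312  0.0416 -2.2284] 29.996297657489777
wrist 4959 4098 normal [0.0029 0.0007 1.    ] tilt deg 0.2 top centre [0.584  0.2615 0.0295] r 0.0593 zrange [0.0266 0.0309]
scene 525 351 normal [0.0042 0.0005 1.    ] tilt deg 0.2 top centre [0.5652 0.26   0.0296] r 0.0692 zrange [0.0271 0.0316]
top 2094 1909 normal [-0.0036 -0.0024  1.    ] tilt deg 0.2 top centre [0.5635 0.2579 0.0323] r 0.0702 zrange [0.0299 0.0347]
```

View pics/pwrist.png

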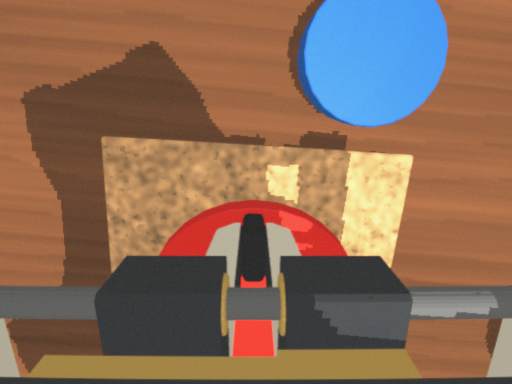

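The lid hangs level just above the mat, centred at about (0.564, 0.260), with its top at about 0.030 m against 0.020 m when laid down. I'll lower the last 10 mm slowly.

Request:
arm_command(increments="0 0 -3 0 0; 0 0 -5 0 0; 0 0 -7 0 0; 0 0 -8 0 0; 0 0 -9 0 0; 0 0 -9.5 0 0; 0 0 -9.5 0 0")

```text
time_s: 19.32
ee_pos: [0.6163, 0.2653, 0.0257]
tcp_rot: [3.138, 0.144, -0.0]
contact_force: [-0.5, 0.1, -1.7]
grip_width: 0.0118
grip_force: 30.0
```

Request:
arm_command(increments="0 0 -0.7 0 0; 0 0 -1.3 0 0; 0 0 -1.3 0 0")

```text
time_s: 19.57
ee_pos: [0.6165, 0.2654, 0.0249]
tcp_rot: [-3.138, -0.144, -0.0]
contact_force: [-0.5, -0.7, 2.4]
grip_width: 0.0118
grip_force: 30.0
```

Touching. I'll release softly and withdraw.

Request:
arm_command(increments="0 0 0 0 0.1285; 0 0 0 0 0.1285; 0 0 0 0 0.2; 0 0 0 0 0.35; 0 0 0 0 0.45; 0 0 0 0 0.45; 0 0 15 0 0.45; 0 0 45 0 0.45; 0 0 85 0 0.45; 0 0 125 0 0.45")

```text
time_s: 20.4
ee_pos: [0.6157, 0.2649, 0.1499]
tcp_rot: [3.137, 0.144, -0.004]
contact_force: [0.5, 0.7, 0.6]
grip_width: 0.0419
grip_force: 0.0
```

Request:
arm_command(increments="-10 -20 30 0 0.45; -30 -50 60 0 0.45; -30 -80 80 0 0.45; -30 -100 80 0 0.45; -30 -100 80 0 0.45; -30 -100 80 0 0.45")

```text
time_s: 20.9
ee_pos: [0.5866, 0.164, 0.2301]
tcp_rot: [-3.138, -0.14, -0.001]
contact_force: [-0.3, 0.3, -0.1]
grip_width: 0.0421
grip_force: 0.0
```

Run:
```python
from h import *
np.set_printoptions(precision=4,suppress=True)
st=readout.state();print(st["time_s"],st["ee_pos"],st["grip_width"],st["contact_force"])
ims=[]
for n in("scene","top"):
    s=snapshot(n);ims.append(s["img"]);W=cloud(s);x,y,z=W[...,0],W[...,1],W[...,2];I=s["img"].astype(int)
    r=(abs(x-.56)<.1)&(abs(y-.26)<.1)&(I[...,0]>70)&(I[...,1]<60)&(z>.012)&(z<.028)
    P=W[r]
    A=np.c_[P[:,:2],np.ones(len(P))];k=np.linalg.lstsq(A,P[:,2],rcond=None)[0]
    print(n,"lid",len(P),np.median(P[:,2]),k[:2],cv2.minEnclosingCircle(P[:,:2].astype(np.float32)*1000))
    for a in silhouettes(s,"brush")[:1]:
        P=W[a["region"]];print("brush",np.median(P,axis=0))
    for q in("jar","tin","awl","tub"):
        print(q,[(np.round(a["centre"],3),round(a["score"],2)) for a in spot_in(s,q)[:1]])
cv2.imwrite("pics/f.png",cv2.resize(np.hstack(ims),(800,300))[...,::-1])
```

```text
20.9 [0.5866 0.164  0.2301] 0.04210192571885898 [-0.2881  0.292  -0.0888]
scene lid 1999 0.01916760168577059 [-0.0037  0.    ] ((563.9009399414062, 260.4900207519531), 69.71846771240234)
brush [nan nan nan]
jar [(array([0.764, 0.087, 0.1  ]), 0.58)]
tin [(array([0.724, 0.214, 0.02 ]), 0.91)]
awl [(array([ 0.716, -0.181,  0.022]), 0.54)]
tub [(array([ 0.546, -0.002,  0.057]), 0.6)]
top lid 1208 0.021171335986791353 [0.0033 0.0013] ((559.8004760742188, 258.206787109375), 69.4696273803711)
brush [nan nan nan]
jar [(array([0.749, 0.063, 0.104]), 0.59)]
tin []
awl [(array([ 0.708, -0.189,  0.022]), 0.71)]
tub [(array([ 0.546, -0.004,  0.054]), 0.82)]
```

View pics/f.png

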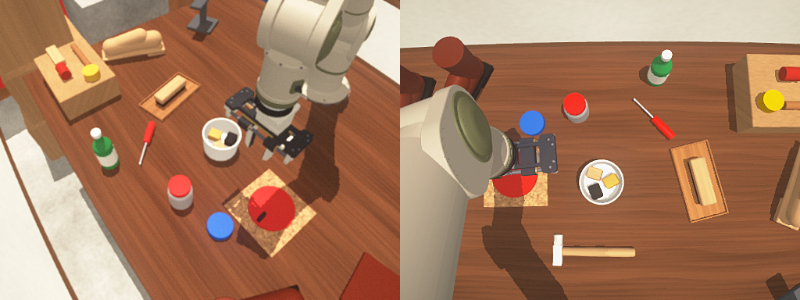

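The lid lies flat on the mat at (272,208), the brush is in the tray at (170,92), and the tub is open and in place at (220,140). The jar, tin and awl haven't moved. I'll hand the job in.

```bash
python3 -c "
from cell import ctrl
print(ctrl.close_job())"
```

```text
the job is handed in; nothing more can be done
None
```

I handed the job in at about 21 s: the brush is flat in the tray, the lid was tipped about 14° and now lies flat on the mat, and the tub, jar, tin and awl are where they were; the hand-in returned no verdict.

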